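# Stand up the toppled sealer bottles and pack the tray

## Robot

A 6-joint arm with a two-finger parallel gripper is mounted at the origin on the work surface. World frame = base frame: x ahead of the robot, y to its left, z up, the work surface at z = 0. Lengths are in m, angles in rad, forces in N, time in s.
With the tool pointing down it reaches from about 0.375 to 0.9 m from the base axis. Payload 3.1 kg.
Tool frame: the origin (TCP) lies midway between the tips of the shut fingers; the grasp point (between the pads) lies 19 mm behind it; z points along the fingers, y is the line along which they close (so a half turn about z gives the same grasp; the last joint's range is limited). The gripper opens to 87 mm and grips with 3 to 60 N. Pads are 19 mm wide; open, the fingers measure 117 mm over their backs; the gripper's body (75 mm by 190 mm) begins 51 mm behind the grasp point.
Start: joints at [0.94, 0.527, 1.433, -0, 1.181, -0.178], TCP at [0.273, 0.562, 0.223] pointing down, gripper open.
Joint ranges: [-3.08, 3.08], [-0.75, 2.2], [0.22, 2.44], [-1.43, 4.57], [0, 2.65], [-2.85, 2.85]. Speed limits (rad/s): [2.79, 2.79, 3.14, 3.14, 3.14, 3.14].

## Interface

Orientations are given as a unit quaternion [x, y, z, w].
In Python, from rig import robot gives the robot as it stands.
- The arm moves only by the shell command python3 -m jog 'ROWS' [FORCE]. ROWS is a JSON object of lists of equal length, an entry for each row: "dp": the shift along the tool's x, y, z in mm, a list of three; "delta_rot": the turn, a rotation vector about the tool's x, y, z in rad, a list of three; "gripper": the opening, from -1 (shut) to 1 (fully open). A call has 1 to 12 rows; each row is the pose to reach, as a shift and turn from the pose commanded when the call began, along the tool's axes at that moment; what a row does not reach only later rows make up. A row lasts 1/10 s, in which the tool goes at most 50 mm and 8.59 degrees, less where a joint would pass 70% of its speed; a pose out of reach is approached as far as the arm can. A call with a gripper value outside its range is refused whole. The fingers move at their own pace and stop on an object; FORCE is the grip in N (left out, the last holds). Time passes only in rows, so rows that repeat a pose let the fingers close. It gives the time, the measured TCP pose, the force, the opening and the grip force at its end, in the units of the state.
- robot.get_obs(): the state, without advancing time (a new reading comes with each control period).
- robot.camera(name): name is "side" or "top"; returns the picture (400x640x3 uint8, red, green, blue); there is no depth.
- robot.camera_model(name): a dict with "fx", "fy", "cx", "cy" (pixels), "xyz" and "orientation" of the camera in the world. Camera axes: x right, y down, z forward; pixel columns grow to the right and rows downward; lengths in m; the calibration is good to about 2 mm. A picture is of the moment at which its call begins. camera_model takes no time and is no camera call.
- robot.hand_in(): hands the job in; it is judged then, once.
Trained networks look in the newest picture that a camera, given by its name, has taken for a name from the list of things; names that differ only in an ending like _2 or _b are one class to them, and where a whole thing is asked for, a point or a joint stands for the part that bears it (a point fixed in the world has none). Each returns a list of dicts, best first, with "score" (0 to 1); they miss things now and then, are a little off and sometimes report something else, mostly with a low value. They report only what shows in the picture. A call takes as long as a camera call. They do not tell look-alikes from the thing itself.
- robot.search_frame(name, camera): "rect" ([left, top, right, bottom] in pixels, round what is visible of it).
The state is a dict: "time": time; "q": joint angles; "joint_velocities": joint speeds; "joint_torque": joint torques, N m; "position": TCP position; "tool_rot": TCP orientation; "ft_force": force on the tool from outside, world axes, zero at the start; "moment": the same for the moment, N m; "grip_width": finger opening in m; "grip_force": force on a finger pad.
Only numpy, scipy, OpenCV 4.12 (cv2) and the standard library are available. Lean on these libraries where they do the work, as an engineer would, in place of code of your own. Each camera call takes 0.05 s, during which the arm holds its last target. There are 200 camera calls.

## Task

Two bottles, an amber one and a green one, have toppled at the end of their lanes in the wooden tray and lean over its low red end wall. Stand both upright on the tray floor behind the other containers in their lanes, then set the wooden packing block upright on the tray floor in the gap between them and the red wall, so that they cannot topple again. The four containers already standing must stay standing in their places; small nudges are fine.

Things in the scene. Friction and masses are not known exactly. Their poses are not given: they have to be found in the camera images.
- tray: Fixed open wooden tray, 166 (x) by 294 mm (y), two lanes along its y. Origin: centre of underside, on the bench; +y towards the low red end wall, z up. Floor: grippy rubber mat, 12 mm above the bench. Lanes centred at x = -38 and +38 mm, 66 mm wide. Rails 42 mm high; inside width 142 mm. Divider 10 mm thick, 37 mm high, from y = -135 to +45 only.
- red_wall (a point): Middle of the red end wall's top, at tray x = 0, y = +141 mm, 78 mm above the bench. The wall is 12 mm thick (inner face y = 135 mm) and carries three teeth, tops 95 mm above the bench, leaving a 44 mm wide notch centred on each lane, in which a toppled bottle lies.
- gap (a point): Point on the tray floor (12 mm above the bench) at tray x = 0, y = +96 mm: the middle of the gap, when the bottles stand, between them and the red wall. The gap is then about 78 mm long (y) and 142 mm wide (x).
- bottle_amber: Amber bottle, black cap, pale band. 60 mm diameter, straight to 115 mm, shoulder, 26 mm diameter cap, 150 mm high, 0.32 kg. Origin: centre of underside; z to the cap. In either lane, leaning 48 degrees towards tray +y: foot rim on the floor at tray y = 57 mm, side on the red wall. Pushed high up towards tray -y it pivots on that rim and, within 24 degrees of upright, drops onto its foot by itself.
- bottle_amber_cap (a point): Centre of the top of this bottle's cap. At the start the cap hangs beyond the red wall, its lower edge about 125 mm above the bench and 10 mm beyond the wall's outer face. A finger behind that edge that follows its arc (radius 151 mm about the foot rim) swings the bottle up; a finger pushing level drags on the cap, may make the foot slide back and jam.
- bottle_green: Green bottle, white cap, pale band. 60 mm diameter, straight to 115 mm, shoulder, 26 mm diameter cap, 150 mm high, 0.32 kg. Origin: centre of underside; z to the cap. In either lane, leaning 48 degrees towards tray +y: foot rim on the floor at tray y = 57 mm, side on the red wall. Pushed high up towards tray -y it pivots on that rim and, within 24 degrees of upright, drops onto its foot by itself.
- bottle_green_cap (a point): Centre of the top of this bottle's cap. At the start the cap hangs beyond the red wall, its lower edge about 125 mm above the bench and 10 mm beyond the wall's outer face. A finger behind that edge that follows its arc (radius 151 mm about the foot rim) swings the bottle up; a finger pushing level drags on the cap, may make the foot slide back and jam.
- block: Loose wooden packing block, standing on the bench left of the tray as the robot sees it. Origin: centre of underside, z up. 124 (x) by 44 (y) by 60 mm high, 0.3 kg; on top an orange grip rib 80 (x) by 18 mm (y), 60 to 118 mm above the underside. It goes into the gap with its long side across both lanes, either way round.
- stand_blue: Bystander standing in the tray, 60 mm diameter, 150 mm high blue bottle, same shape as the toppled ones. Origin at the centre of its underside, z up. May be in any of the four standing places.
- stand_white: Bystander standing in the tray, 60 mm diameter, 150 mm high white bottle with a red cap, same shape as the toppled ones. Origin at the centre of its underside, z up. May be in any of the four standing places.
- stand_tin1: Bystander standing in the tray, 60 mm diameter, 112 mm high grey tin. Origin at the centre of its underside, z up. May be in any of the four standing places.
- stand_tin2: Bystander standing in the tray, 60 mm diameter, 112 mm high yellow tin. Origin at the centre of its underside, z up. May be in any of the four standing places.
Things that resemble listed ones, but are neither listed nor needed, are in the scene too. Leave any white look-alike of the block alone.

How it is judged:
On the way, in this order (a step that is already met when the one before it is completed fails the run):
1. both toppled bottles stand upright on the tray floor (angle between each of bottle_amber, bottle_green's own z axis and vertical below 0.09 rad and z of bottle_amber in the frame of tray between 0.008 and 0.018 m and y of bottle_amber in the frame of tray between -0.02 and 0.06 m and x of bottle_amber in the frame of tray between -0.07 and 0.07 m and linear speed of each of bottle_amber, bottle_green below 0.02 m/s and z of bottle_green in the frame of tray between 0.008 and 0.018 m and y of bottle_green in the frame of tray between -0.02 and 0.06 m and x of bottle_green in the frame of tray between -0.07 and 0.07 m), for 0.3 s.
2. the packing block stands on the tray floor in the gap (z of block in the frame of tray between 0.008 and 0.018 m and angle between block's own z axis and vertical below 0.09 rad and y of block in the frame of tray between 0.065 and 0.125 m and x of block in the frame of tray between -0.03 and 0.03 m and linear speed of block below 0.02 m/s), for 0.2 s.
At the end, for the whole second after the job is handed in: Both bottles and the block stand on the tray floor within 5 degrees of upright, the block between bottles and red wall within 30 mm of the gap's middle; the four other containers are upright within 30 mm of their starts; bottles and block at rest (all of step 1 and all of step 2 and angle between each of stand_blue, stand_white, stand_tin1, stand_tin2's own z axis and vertical below 0.09 rad and distance of each of stand_blue, stand_white, stand_tin1, stand_tin2 from where it was at the start of the episode below 0.03 m); the robot touches nothing.
It fails at once if a container that was standing is knocked over (angle between any of stand_blue, stand_white, stand_tin1, stand_tin2's own z axis and vertical above 0.5 rad).
It also fails if it takes over 67 s, if anything falls off the work surface, if the arm or the gripper's body presses on something with over 40 N, if the wrist force passes 120 N, or if a joint passes its speed limit or range.

## Working session

There is one attempt and no reset: what is moved stays moved. The work goes in short steps, Python scripts to look and compute and a shell command to move; the robot and the scene stay as the last step left them, time stands still between calls to the robot, and variables do not carry over. Pictures are saved under pics/ and viewed, at most 10 in all, crops included, and the job is handed in when it is done.

```bash
mkdir -p pics; ls
python3 - <<'E'
from rig import robot
import cv2
o=robot.get_obs();print({k:o[k] for k in('time','position','tool_rot','grip_width')})
for c in('side','top'):
    im=robot.camera(c);cv2.imwrite(f'pics/{c}0.png',im[:,:,::-1]);print(c,robot.camera_model(c))
    for n in('tray','red_wall','bottle_amber','bottle_green','bottle_amber_cap','bottle_green_cap','block','stand_tin1','stand_blue'):
        print(n,[(d['rect'],round(d['score'],2)) for d in robot.search_frame(n,c)][:3])
E
```

```text
pics
{'time': 0.0, 'position': array([0.27295499, 0.56143823, 0.2215791 ]), 'tool_rot': array([ 2.24459965e-01,  9.74482726e-01, -9.82657972e-04, -4.18853697e-04]), 'grip_width': 0.08663977566748106}
side {'fx': 448.7518419679216, 'fy': 448.7518419679216, 'cx': 323.6380465180584, 'cy': 201.50769360139708, 'xyz': array([ 0.20264539, -0.56341573,  0.63837085]), 'orientation': array([ 0.86954909, -0.17235713,  0.10233102, -0.45133774])}
tray [([295.9, 225.3, 462.1, 397.6], 0.9)]
red_wall [([293.9, 225.0, 460.7, 400.0], 0.98)]
bottle_amber [([345.1, 201.9, 391.7, 279.3], 0.83)]
bottle_green [([309.5, 213.2, 356.5, 297.2], 0.58)]
bottle_amber_cap [([344.8, 201.6, 390.2, 276.4], 0.9)]
bottle_green_cap []
block [([246.1, 134.4, 291.4, 172.1], 0.66), ([193.0, 160.4, 248.6, 229.8], 0.59), ([268.3, 152.2, 321.1, 208.4], 0.56)]
stand_tin1 [([363.3, 298.7, 411.7, 368.6], 0.89), ([388.3, 258.9, 427.9, 304.6], 0.75), ([294.6, 225.0, 461.8, 396.6], 0.59)]
stand_blue [([345.7, 262.5, 385.6, 345.7], 0.58)]
top {'fx': 467.10464078390646, 'fy': 467.10464078390646, 'cx': 326.47560680350716, 'cy': 187.29368635557842, 'xyz': array([0.28808892, 0.13602047, 1.2908897 ]), 'orientation': array([-0.69492555,  0.71495355, -0.05494146,  0.05386405])}
tray [([347.0, 144.0, 466.3, 208.2], 0.88)]
red_wall [([347.7, 141.6, 466.4, 213.3], 0.64)]
bottle_amber [([350.7, 144.7, 399.5, 171.9], 0.78)]
bottle_green [([351.2, 177.8, 401.0, 201.5], 0.87)]
bottle_amber_cap [([350.1, 146.5, 397.4, 171.0], 0.96)]
bottle_green_cap [([349.7, 169.2, 405.0, 202.6], 0.86)]
block [([244.6, 217.6, 270.4, 272.7], 0.71), ([242.6, 154.5, 268.0, 203.5], 0.68), ([188.6, 163.1, 230.7, 208.8], 0.59)]
stand_tin1 [([433.1, 167.3, 465.5, 200.6], 0.9), ([408.2, 140.6, 437.8, 170.7], 0.8), ([351.2, 143.0, 404.0, 173.9], 0.62)]
stand_blue [([405.7, 141.5, 436.5, 170.3], 0.19)]
```

View pics/side0.png

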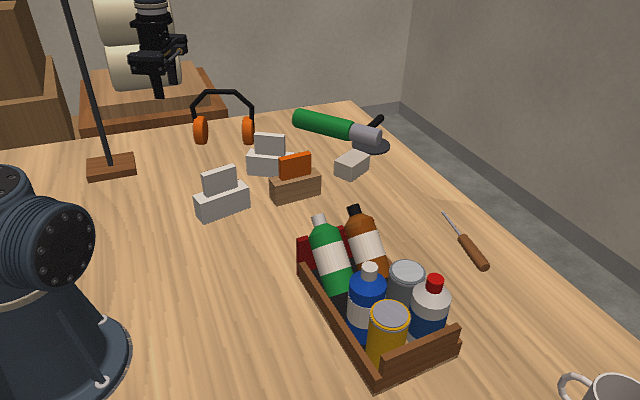

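View pics/top0.png

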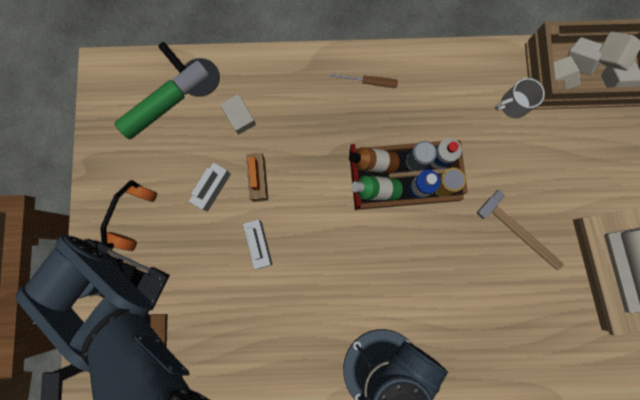

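Candidates for the block: the wooden one with the orange rib at top (256,176) / side (295,180). The white look-alikes are at top (209,186) and (257,245), side (222,195) and (266,155), and a plain grey box is at top (237,114). I choose the orange-ribbed one. Amber (375,158) is in the far lane and green (380,188) in the near lane. Next I check close crops.

Run:
```python
import cv2,numpy as np
t=cv2.imread('pics/top0.png');s=cv2.imread('pics/side0.png')
def crop(im,x,y,w,h,k):
    c=cv2.resize(im[y:y+h,x:x+w],None,fx=k,fy=k,interpolation=cv2.INTER_CUBIC)
    for i in range(0,w,10): cv2.line(c,(i*k,0),(i*k,4 if (x+i)%50 else 12),(255,255,255),1)
    for i in range(0,h,10): cv2.line(c,(0,i*k),(4 if (y+i)%50 else 12,i*k),(255,255,255),1)
    return c
C=np.zeros((600,800,3),np.uint8)
for im,x,y,w,h,k,px,py in((t,340,130,130,90,5,0,0),(t,240,145,35,65,4,655,0),(s,260,140,70,70,2,655,270)):
    c=crop(im,x,y,w,h,k);c=c[:600-py,:800-px];C[py:py+c.shape[0],px:px+c.shape[1]]=c
cv2.imwrite('pics/c1.png',C)
D=crop(s,290,195,180,205,4)[:,:];cv2.imwrite('pics/c2.png',cv2.resize(D,(527,600)) if 0 else crop(s,290,195,180,200,3))
```

```text
(no output)
```

View pics/c1.png

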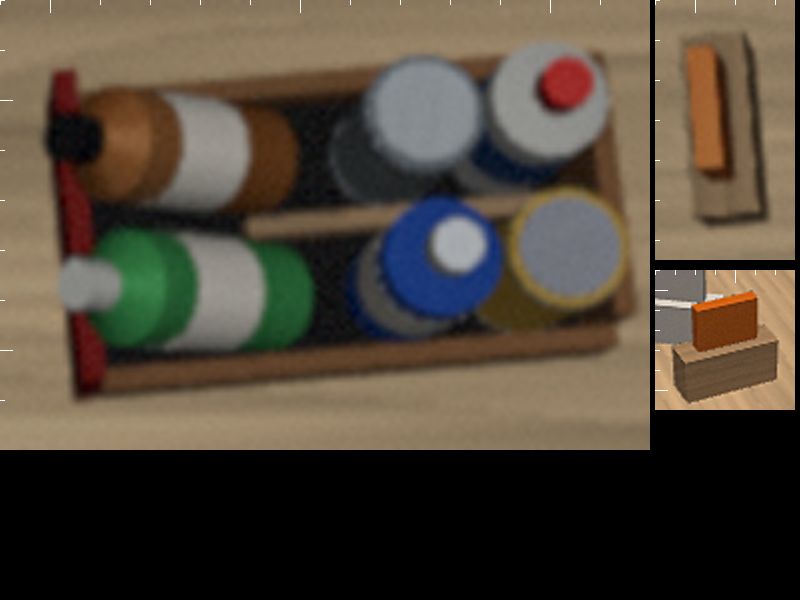

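View pics/c2.png

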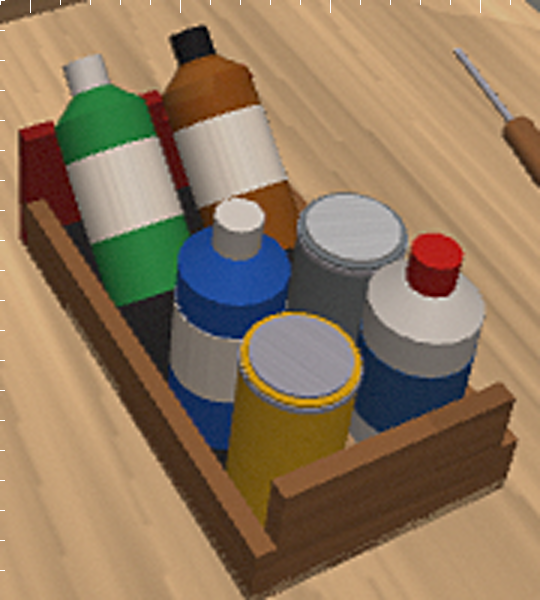

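The crops show the orange-ribbed wooden block. Green lies in the near lane with its cap at top (357,187), and amber lies in the far lane with its cap at top (354,158). I now fit the tray and block poses to the picked corners.

```bash
cat > h.py <<'E'
import numpy as np,cv2
from rig import robot
from scipy.optimize import least_squares
from scipy.spatial.transform import Rotation as R
M={c:robot.camera_model(c) for c in('side','top')}
def proj(c,P):
    m=M[c];p=R.from_quat(m['orientation']).inv().apply(np.atleast_2d(P)-m['xyz'])
    return np.c_[m['fx']*p[:,0]/p[:,2]+m['cx'],m['fy']*p[:,1]/p[:,2]+m['cy']]
def tri(a,b): # pixels in top, side -> point, ray gap
    def ray(c,u):
        m=M[c];d=R.from_quat(m['orientation']).apply([(u[0]-m['cx'])/m['fx'],(u[1]-m['cy'])/m['fy'],1]);return m['xyz'],d/np.linalg.norm(d)
    (o1,d1),(o2,d2)=ray('top',a),ray('side',b)
    s=np.linalg.lstsq(np.c_[d1,-d2],o2-o1,rcond=None)[0];p,q=o1+s[0]*d1,o2+s[1]*d2
    return (p+q)/2,np.linalg.norm(p-q)
def W(t,P): # t=x,y,yaw,(z) local->world
    P=np.atleast_2d(P)/1000;z=t[3] if len(t)>3 else 0
    return R.from_euler('z',t[2]).apply(P)+[t[0],t[1],z]
def fit(K,t0):
    f=lambda t:np.concatenate([(proj(c,W(t,P))-u).ravel() for c,P,u in K])
    s=least_squares(f,t0,loss='soft_l1');return s.x,f(s.x).reshape(-1,2)
E
python3 - <<'E'
from h import *
T=lambda u,v:(340+u/5,130+v/5);S=lambda u,v:(290+u/3,195+v/3)
K=[('top',(-83,147,0),T(80,400)),('top',(-83,-147,0),T(612,351)),('top',(83,147,95),T(53,72)),('top',(83,135,95),T(76,70)),('top',(-83,135,95),T(104,387)),('top',(-83,147,95),T(78,392)),
('side',(-83,-147,0),S(250,598)),('side',(83,-147,0),S(503,488)),('side',(-83,135,95),S(20,134))]
K=[(c,P,np.array(u)) for c,P,u in K]
t,r=fit(K,[.5,.05,0,0]);print('tray4',t.round(4));print(r.round(1).tolist())
t,r=fit(K,[.5,.05,0]);print('tray',t.round(4))
for n,lane,a,b in(('green',-38,T(62,284),S(80,57)),('amber',38,T(50,135),S(186,32))):
    p,g=tri(a,b);L=R.from_euler('z',-t[2]).apply(p-[t[0],t[1],0]);print(n,p.round(4),g.round(4),'tray frame',L.round(4))
T2=lambda u,v:(240+(u-655)/4,145+v/4);S2=lambda u,v:(260+(u-655)/2,140+(v-270)/2)
B=[('top',(40,9,118),T2(688,46)),('top',(40,-9,118),T2(714,44)),('top',(-40,-9,118),T2(724,170)),('top',(-40,9,118),T2(696,174)),('top',(62,22,60),T2(683,38)),('top',(62,-22,60),T2(748,33)),('top',(-62,22,60),T2(697,222)),('top',(-62,-22,60),T2(765,215)),
('side',(-40,-9,118),S2(692,304)),('side',(40,-9,118),S2(757,292)),('side',(-62,-22,0),S2(688,402)),('side',(62,-22,0),S2(776,380)),('side',(-62,-22,60),S2(689,361)),('side',(62,-22,60),S2(777,342))]
B=[(c,P,np.array(u)) for c,P,u in B]
b,r=fit(B,[.45,.4,0,0]);print('block4',b.round(4));print(r.round(1).tolist())
print('block',fit(B,[.45,.4,0])[0].round(4))
p,g=tri(T2(705.5,108.5),S2(724.5,298));print('rib top tri',p,g)
E
```

```text
tray4 [ 0.5112 -0.0866  0.0663  0.0081]
[[-1.0, 1.1], [-1.7, 0.9], [-0.1, -0.1], [-0.1, -0.1], [1.1, -0.6], [1.6, -1.1], [-0.3, 1.2], [0.3, -2.8], [-0.1, 0.1]]
tray [ 0.5128 -0.0857  0.0666]
green [0.4681 0.0664 0.1328] 0.0018 tray frame [-0.0344  0.1547  0.1328]
amber [0.5448 0.0696 0.1303] 0.0009 tray frame [0.0423 0.1528 0.1303]
block4 [0.5136 0.3166 0.0726 0.0063]
[[0.3, 0.6], [0.8, 0.4], [0.7, -0.3], [0.6, -0.6], [-0.4, -0.2], [-0.3, -0.6], [-0.4, -0.6], [-0.8, -0.5], [0.9, 2.2], [-0.4, 1.2], [-1.8, 0.2], [-0.0, -1.1], [-3.3, -0.2], [-0.1, -2.4]]
block [0.5149 0.3185 0.0722]
rib top tri [0.51522841 0.31796973 0.12284733] 0.002970763708134706
```

```bash
cat >> h.py <<'E'
TR=[.5165,-.0857,.0666]
def go(x,y,z,yaw,o=None):
    """dp (mm), delta_rot to bring TCP to world xyz, pointing down, tool y at yaw"""
    o=o or robot.get_obs();C=R.from_quat(o['tool_rot'])
    cy,sy=np.cos(yaw),np.sin(yaw);G=R.from_matrix(np.array([[-sy,cy,0],[cy,sy,0],[0,0,-1]]))
    return (C.inv().apply(np.array([x,y,z])-o['position'])*1000).round(1),(C.inv()*G).as_rotvec().round(4)
def tray_go(x,y,z,dyaw=0): # tray frame mm
    return go(*W(TR,(x,y,z))[0],TR[2]+dyaw)
def tray_pos():
    p=robot.get_obs()['position']-[TR[0],TR[1],0];return (R.from_euler('z',-TR[2]).apply(p)*1000).round(1)
E
python3 - <<'E'
from h import *
T=lambda u,v:(340+u/5,130+v/5);S=lambda u,v:(290+u/3,195+v/3)
for n,a,b in(('grey',T(425,112),S(352,228)),('yel',T(567,246),S(301,355)),('blue',T(458,243),S(239,215)),('red',T(567,82),S(436,250))):
    p,g=tri(a,b);L=R.from_euler('z',-.0666).apply(p-[.5128,-.0857,0]);print(n,(L*1000).round(1),round(g*1000,1))
print(tray_go(0,182,220),tray_go(0,182,111))
E
```

```text
grey [ 37.4 -39.9 123.5] 0.8
yel [ -38.4 -102.9  123.1] 0.8
blue [-37.9 -38.3 162.4] 0.2
red [  37.6 -102.7  162.5] 0.8
(array([-411.6, -318.1,    2.6]), array([ 0.    , -0.    ,  1.0514])) (array([-411.7, -318.1,  111.6]), array([ 0.    , -0.    ,  1.0514]))
```

```bash
sed -i 's/TR=\[.5165/TR=[.5128/' h.py; python3 -c "
from h import *
print(tray_go(2,184,220))"
```

```text
(array([-409.1, -317. ,    2.6]), array([ 0.    , -0.    ,  1.0514]))
```

```bash
python3 -m jog '{"dp":[[-40,-30,0],[-80,-60,0],[-120,-90,0],[-160,-120,0],[-200,-150,0],[-240,-185,0],[-280,-215,0],[-320,-245,0],[-360,-280,0],[-400,-310,0],[-409,-317,3],[-409,-317,3]],"delta_rot":[[0,0,0.12],[0,0,0.24],[0,0,0.36],[0,0,0.48],[0,0,0.6],[0,0,0.72],[0,0,0.84],[0,0,0.96],[0,0,1.051],[0,0,1.051],[0,0,1.051],[0,0,1.051]],"gripper":[0.4,0.4,0.4,0.4,0.4,0.4,0.4,0.4,0.4,0.4,0.4,0.4]}'; python3 -c "
from h import *
print(tray_pos(),tray_go(2,184,112),robot.get_obs()['grip_width'],robot.get_obs()['ft_force'])"
```

```text
time: 2.2
position: [0.5041, 0.0953, 0.2195]
tool_rot: [0.685, 0.729, 0.0, 0.001]
ft_force: [-0.2, -0.1, 0.4]
grip_width: 0.0609
grip_force: 0.0
[  3.4 181.2 219.5] (array([  2.8,  -1.5, 107.5]), array([ 0.001 ,  0.0005, -0.0042])) 0.060897867962583535 [-0.17786795 -0.13998737  0.42600663]
```

```bash
python3 -m jog '{"dp":[[1,-1,40],[3,-1,80],[3,-1,108],[3,-1,108],[3,-1,108]],"delta_rot":[[0,0,-0.004],[0,0,-0.004],[0,0,-0.004],[0,0,-0.004],[0,0,-0.004]],"gripper":[0.4,0.4,0.4,0.4,0.4]}'
python3 - <<'E'
from h import *
print(tray_pos(),robot.get_obs()['ft_force'])
s=robot.camera('side')[:,:,::-1];t=robot.camera('top')[:,:,::-1]
C=np.zeros((600,800,3),np.uint8)
a=cv2.resize(s[100:330,260:460],None,fx=2.5,fy=2.5);C[:575,:500]=a
b=cv2.resize(t[130:220,300:400],None,fx=3,fy=3);C[:270,500:800]=b
cv2.imwrite('pics/a1.png',C)
E
```

```text
time: 2.7
position: [0.501, 0.1018, 0.1118]
tool_rot: [0.681, 0.732, -0.0, -0.0]
ft_force: [0.7, 0.7, 1.2]
grip_width: 0.0609
grip_force: 0.0
[  0.7 187.9 111.8] [0.66800754 0.69090444 1.16770086]
```

View pics/a1.png

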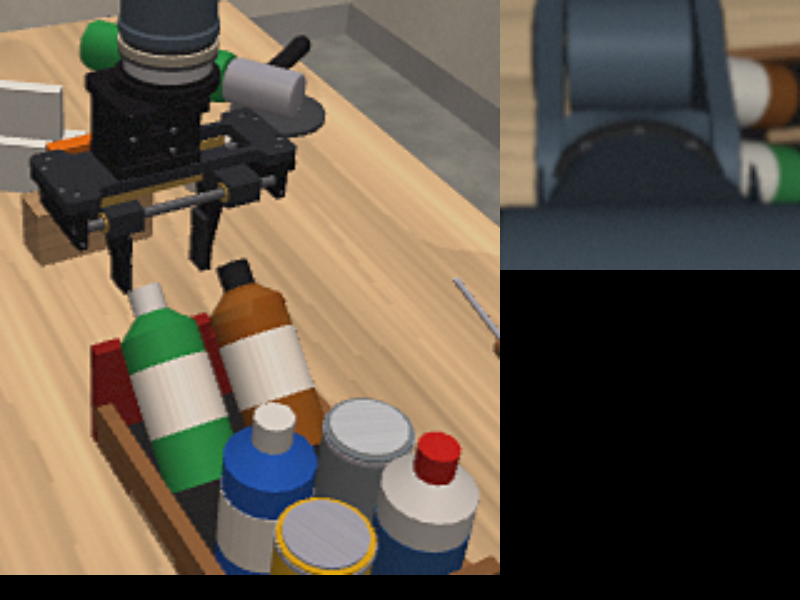

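The fingers sit behind both caps: green finger tip at crop (125,285) with its cap at (147,297), amber tip at (203,265) with its cap at (235,272). I start along the arc.

```bash
python3 -m jog '{"dp":[[-8,2,0],[-14,2,0],[-19,2,0],[-22,2,-1],[-25,2,-3.5],[-28.5,2,-6],[-31.5,2,-8.5],[-34.5,2,-10.5],[-34.5,2,-10.5]],"delta_rot":[[0,0,0],[0,0,0],[0,0,0],[0,0,0],[0,0,0],[0,0,0],[0,0,0],[0,0,0],[0,0,0]],"gripper":[0.4,0.4,0.4,0.4,0.4,0.4,0.4,0.4,0.4]}'; python3 -c "
from h import *
print(tray_pos());s=robot.camera('side')[:,:,::-1]
cv2.imwrite('pics/a2.png',cv2.resize(s[100:330,260:460],None,fx=2.5,fy=2.5))"
```

```text
time: 3.7
position: [0.506, 0.0661, 0.1223]
tool_rot: [0.682, 0.732, 0.0, 0.0]
ft_force: [0.6, 0.7, 0.5]
grip_width: 0.061
grip_force: 0.7
[  3.3 151.9 122.3]
```

View pics/a2.png

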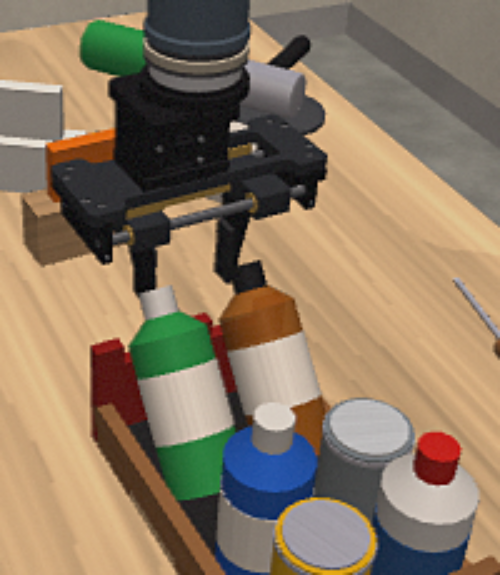

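Both caps moved with the fingers, green to crop (157,298) and amber to (248,275). I continue along the arc, with a slight shift to +x to centre on the amber cap.

```bash
python3 -m jog '{"dp":[[-3,0.5,-2],[-6,1,-4.5],[-10,1,-7.5],[-13,1,-9],[-16,1,-10.5],[-19,1,-12.5],[-22,1,-14],[-25.5,1,-15.5],[-29,1,-17],[-29,1,-17]],"delta_rot":[[0,0,0],[0,0,0],[0,0,0],[0,0,0],[0,0,0],[0,0,0],[0,0,0],[0,0,0],[0,0,0],[0,0,0]],"gripper":[0.4,0.4,0.4,0.4,0.4,0.4,0.4,0.4,0.4,0.4]}'; python3 -c "
from h import *
print(tray_pos());s=robot.camera('side')[:,:,::-1]
cv2.imwrite('pics/a3.png',cv2.resize(s[100:330,260:460],None,fx=2.5,fy=2.5))"
```

```text
time: 4.75
position: [0.5091, 0.0373, 0.1393]
tool_rot: [0.682, 0.732, 0.0, 0.0]
ft_force: [-0.7, -0.0, 0.0]
grip_width: 0.061
grip_force: 0.0
[  4.5 122.9 139.3]
```

View pics/a3.png

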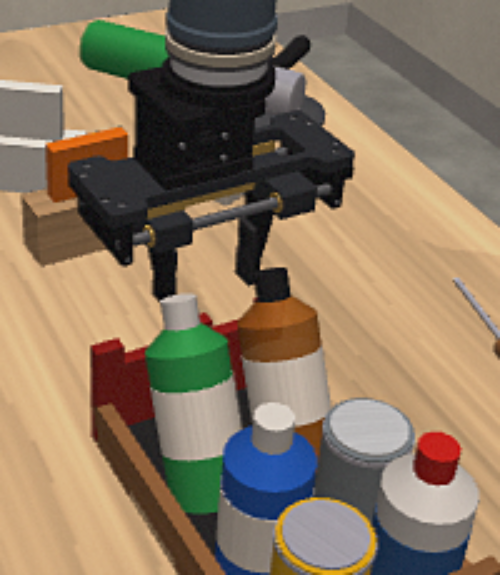

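Both are swinging up: green cap at (181,300), amber cap at (272,275). I push past the tipping point, then back off.

```bash
python3 -m jog '{"dp":[[-3,0,-1],[-6,0,-2],[-9,0,-3.5],[-12,0,-4.5],[-15,0,-5],[-18,0,-6],[-20.5,0,-6.5],[-23,0,-7],[-25,0,-7.5],[-27,0,-8],[-27,0,-8],[-27,0,-8]],"delta_rot":[[0,0,0],[0,0,0],[0,0,0],[0,0,0],[0,0,0],[0,0,0],[0,0,0],[0,0,0],[0,0,0],[0,0,0],[0,0,0],[0,0,0]],"gripper":[0.4,0.4,0.4,0.4,0.4,0.4,0.4,0.4,0.4,0.4,0.4,0.4]}'; python3 -c "
from h import *
print(tray_pos());s=robot.camera('side')[:,:,::-1]
cv2.imwrite('pics/a4.png',cv2.resize(s[100:330,260:460],None,fx=2.5,fy=2.5))"
```

```text
time: 6.0
position: [0.5107, 0.0109, 0.147]
tool_rot: [0.682, 0.732, -0.0, -0.0]
ft_force: [0.1, -0.7, -0.4]
grip_width: 0.0609
grip_force: 0.0
[  4.3  96.5 147. ]
```

View pics/a4.png

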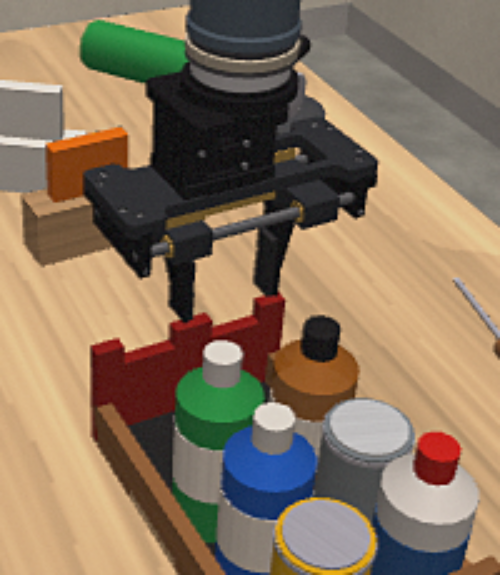

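Both bottles now stand, with green's cap at crop (223,363) and amber's at (320,338). Next is the block.

```bash
python3 -c "
from h import *
print(go(.515,.318,.2,.0722+np.pi/2),go(.515,.318,.087,.0722+np.pi/2))"
```

```text
(array([306. ,  26.1, -53. ]), array([-0.000e+00, -2.000e-04, -1.572e+00])) (array([306. ,  26.1,  60. ]), array([-0.000e+00, -2.000e-04, -1.572e+00]))
```

```bash
python3 -m jog '{"dp":[[20,0,-20],[45,0,-50],[75,5,-53],[105,10,-53],[135,12,-53],[165,14,-53],[195,16,-53],[225,18,-53],[255,20,-53],[285,24,-53],[306,26,-53],[306,26,-53]],"delta_rot":[[0,0,-0.1],[0,0,-0.24],[0,0,-0.38],[0,0,-0.52],[0,0,-0.66],[0,0,-0.8],[0,0,-0.94],[0,0,-1.08],[0,0,-1.22],[0,0,-1.36],[0,0,-1.5],[0,0,-1.572]],"gripper":[0.4,0.4,0.4,0.4,0.4,0.4,0.4,0.4,0.4,0.4,0.4,0.4]}'; python3 -m jog '{"dp":[[0,0,0],[0,0,0]],"delta_rot":[[0,0,0],[0,0,0]],"gripper":[0.4,0.4]}' >/dev/null;  python3 -c "
from h import *
print(go(.515,.318,.087,.0722+np.pi/2))"
```

```text
time: 7.25
position: [0.5146, 0.321, 0.1999]
tool_rot: [-0.04, 0.999, 0.001, 0.0]
ft_force: [-0.9, -1.5, -0.1]
grip_width: 0.0612
grip_force: 0.0
(array([-5.000e-01,  1.000e-01,  1.128e+02]), array([-0.0003, -0.0006, -0.0015]))
```

```bash
python3 -m jog '{"dp":[[0,0,40],[0,0,75],[0,0,100],[0,0,113],[0,0,113],[0,0,113],[0,0,113],[0,0,113],[0,0,113],[0,0,113],[0,0,113]],"delta_rot":[[0,0,0],[0,0,0],[0,0,0],[0,0,0],[0,0,0],[0,0,0],[0,0,0],[0,0,0],[0,0,0],[0,0,0],[0,0,0]],"gripper":[0.4,0.4,0.4,0.4,0.4,-1,-1,-1,-1,-1,-1]}' 35
```

```text
time: 8.55
position: [0.5151, 0.3183, 0.0875]
tool_rot: [-0.036, 0.999, 0.0, 0.0]
ft_force: [-0.5, 0.7, 0.8]
grip_width: 0.0209
grip_force: 0.4
```

```bash
python3 -m jog '{"dp":[[0,0,0],[0,0,0],[0,0,0],[0,0,-5],[0,0,-25],[0,0,-55],[0,0,-90],[0,0,-120],[0,0,-120],[0,0,-120]],"delta_rot":[[0,0,0],[0,0,0],[0,0,0],[0,0,0],[0,0,0],[0,0,0],[0,0,0],[0,0,0],[0,0,0],[0,0,0]],"gripper":[-1,-1,-1,-1,-1,-1,-1,-1,-1,-1]}' 35;  python3 - <<'E'
from h import *
print(robot.get_obs()['ft_force'],tray_go(0,98,207,np.pi/2))
for c in('top','side'):
    im=robot.camera(c);cv2.imwrite(f'pics/b_{c}.png',im[:,:,::-1])
    for n in('block','bottle_green','bottle_amber'):
        print(c,n,[(d['rect'],round(d['score'],2)) for d in robot.search_frame(n,c)][:3])
for y in(27,):print([proj(c,W(TR,[(-38,y,162),(38,y,162)])).round(0).tolist() for c in('top','side')])
E
```

```text
time: 9.55
position: [0.5145, 0.3177, 0.2069]
tool_rot: [-0.036, 0.999, -0.0, -0.0]
ft_force: [-0.2, 0.7, -3.0]
grip_width: 0.0176
grip_force: 34.9
[-0.23677203  0.65510869 -3.00723481] (array([  30.3, -304.2,   -0. ]), array([-0.0002, -0.0002,  0.0056]))
top block []
top bottle_green [([386.4, 172.7, 413.4, 200.4], 0.63)]
top bottle_amber [([384.7, 141.6, 412.3, 172.4], 0.73)]
side block [([193.3, 160.8, 250.2, 226.7], 0.93), ([246.1, 129.6, 297.0, 176.6], 0.85), ([265.0, 108.8, 321.3, 165.4], 0.74)]
side bottle_green [([329.9, 237.6, 369.3, 319.5], 0.83), ([390.0, 259.7, 426.9, 306.4], 0.18)]
side bottle_amber [([366.6, 225.2, 404.9, 282.1], 0.73), ([330.0, 237.8, 366.1, 319.3], 0.49), ([385.3, 258.1, 428.0, 304.1], 0.27)]
[[[405.0, 181.0], [401.0, 151.0]], [[349.0, 242.0], [387.0, 230.0]]]
```

The block is held (3 N), and both bottles' cap pixels match y ≈ 27 mm in the tray. I carry it over the gap.

```bash
python3 -m jog '{"dp":[[3,-20,0],[6,-50,0],[10,-85,0],[13,-120,0],[16,-155,0],[20,-190,0],[23,-225,0],[26,-255,0],[28,-280,0],[30,-296,0],[30,-304,0],[30,-304,0]],"delta_rot":[[0,0,0.005],[0,0,0.005],[0,0,0.005],[0,0,0.005],[0,0,0.005],[0,0,0.005],[0,0,0.005],[0,0,0.005],[0,0,0.005],[0,0,0.005],[0,0,0.005],[0,0,0.005]],"gripper":[-1,-1,-1,-1,-1,-1,-1,-1,-1,-1,-1,-1]}' 35; python3 -m jog '{"dp":[[0,0,0],[0,0,0],[0,0,0]],"delta_rot":[[0,0,0],[0,0,0],[0,0,0]],"gripper":[-1,-1,-1]}'
python3 - <<'E'
from h import *
print(tray_pos(),tray_go(0,98,99.5,np.pi/2))
s=robot.camera('side')[:,:,::-1]
cv2.imwrite('pics/b2.png',cv2.resize(s[80:330,260:460],None,fx=2.4,fy=2.4))
E
```

```text
time: 11.15
position: [0.5073, 0.0118, 0.207]
tool_rot: [-0.033, 0.999, -0.0, 0.0]
ft_force: [-0.2, 0.5, -3.3]
grip_width: 0.0179
grip_force: 34.9
time: 11.45
position: [0.5068, 0.0135, 0.207]
tool_rot: [-0.034, 0.999, 0.0, -0.0]
ft_force: [0.3, -0.4, -2.3]
grip_width: 0.0175
grip_force: 34.9
[  0.7  99.4 207. ] (array([  0.7,  -1.4, 107.5]), array([ 0.0002, -0.0001,  0.0019]))
```

View pics/b2.png

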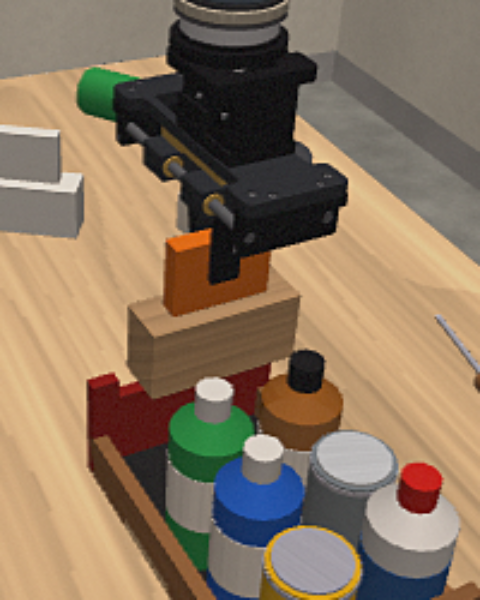

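The block is level over the gap, between the red wall and the bottles' caps at (214,393) and (306,365). I lower it gently.

```bash
python3 -m jog '{"dp":[[0,-1,20],[0,-1,40],[0,-1,60],[0,-1,75],[0,-1,85],[0,-1,92],[0,-1,97],[0,-1,101],[0,-1,103],[0,-1,103]],"delta_rot":[[0,0,0],[0,0,0],[0,0,0],[0,0,0],[0,0,0],[0,0,0],[0,0,0],[0,0,0],[0,0,0],[0,0,0]],"gripper":[-1,-1,-1,-1,-1,-1,-1,-1,-1,-1]}'; python3 -m jog '{"dp":[[0,0,1],[0,0,2],[0,0,3],[0,0,4],[0,0,4]],"delta_rot":[[0,0,0],[0,0,0],[0,0,0],[0,0,0],[0,0,0]],"gripper":[-1,-1,-1,-1,-1]}'; python3 -c "
from h import *
print(tray_pos())"
```

```text
time: 12.5
position: [0.5071, 0.0116, 0.1041]
tool_rot: [-0.034, 0.999, -0.0, 0.0]
ft_force: [-0.8, -1.2, -2.4]
grip_width: 0.0175
grip_force: 34.9
time: 13.0
position: [0.5069, 0.0116, 0.1]
tool_rot: [-0.034, 0.999, 0.0, -0.0]
ft_force: [1.1, -0.5, -2.5]
grip_width: 0.0176
grip_force: 34.9
[  0.6  97.5 100. ]
```

```bash
python3 -m jog '{"dp":[[0,0,0.5],[0,0,1],[0,0,1],[0,0,1]],"delta_rot":[[0,0,0],[0,0,0],[0,0,0],[0,0,0]],"gripper":[-1,-1,-1,-1]}'; python3 -m jog '{"dp":[[0,0,0.5],[0,0,0.5],[0,0,0.5]],"delta_rot":[[0,0,0],[0,0,0],[0,0,0]],"gripper":[-1,-1,-1]}'
```

```text
time: 13.4
position: [0.507, 0.0116, 0.0991]
tool_rot: [-0.034, 0.999, -0.0, 0.0]
ft_force: [0.4, 0.3, -2.3]
grip_width: 0.0179
grip_force: 34.9
time: 13.7
position: [0.5069, 0.0117, 0.099]
tool_rot: [-0.034, 0.999, -0.0, 0.0]
ft_force: [-3.1, 0.8, 4.8]
grip_width: 0.0178
grip_force: 34.9
```

The block has touched down. I release with a small opening and rise.

```bash
python3 -m jog '{"dp":[[0,0,0],[0,0,0],[0,0,0],[0,0,0],[0,0,0],[0,0,0]],"delta_rot":[[0,0,0],[0,0,0],[0,0,0],[0,0,0],[0,0,0],[0,0,0]],"gripper":[-0.32,-0.32,-0.32,-0.32,-0.32,-0.32]}'; python3 -m jog '{"dp":[[0,0,-8],[0,0,-20],[0,0,-40],[0,0,-70],[0,0,-105],[0,0,-140],[0,20,-170],[0,60,-170],[0,100,-170],[0,140,-170],[0,180,-170],[0,180,-170]],"delta_rot":[[0,0,0],[0,0,0],[0,0,0],[0,0,0],[0,0,0],[0,0,0],[0,0,0],[0,0,0],[0,0,0],[0,0,0],[0,0,0],[0,0,0]],"gripper":[-0.32,-0.32,-0.32,-0.32,-0.32,-0.32,-0.32,-0.32,-0.32,-0.32,-0.32,-0.32]}'
python3 - <<'E'
from h import *
s=robot.camera('side')[:,:,::-1];t=robot.camera('top')[:,:,::-1]
C=np.zeros((600,800,3),np.uint8)
C[:,:432]=cv2.resize(s[150:400,290:470],(432,600));C[:300,440:800]=cv2.resize(t[130:220,345:453],(360,300))
cv2.imwrite('pics/f.png',C);print(robot.get_obs()['ft_force'])
E
```

```text
time: 14.3
position: [0.507, 0.0116, 0.0985]
tool_rot: [-0.034, 0.999, -0.0, -0.0]
ft_force: [0.4, -1.4, 0.2]
grip_width: 0.0293
grip_force: 0.0
time: 15.5
position: [0.494, 0.1953, 0.2699]
tool_rot: [-0.036, 0.999, 0.001, 0.001]
ft_force: [0.5, -0.5, 0.6]
grip_width: 0.0296
grip_force: 0.0
[0.66430429 0.11284946 0.0192146 ]
```

View pics/f.png

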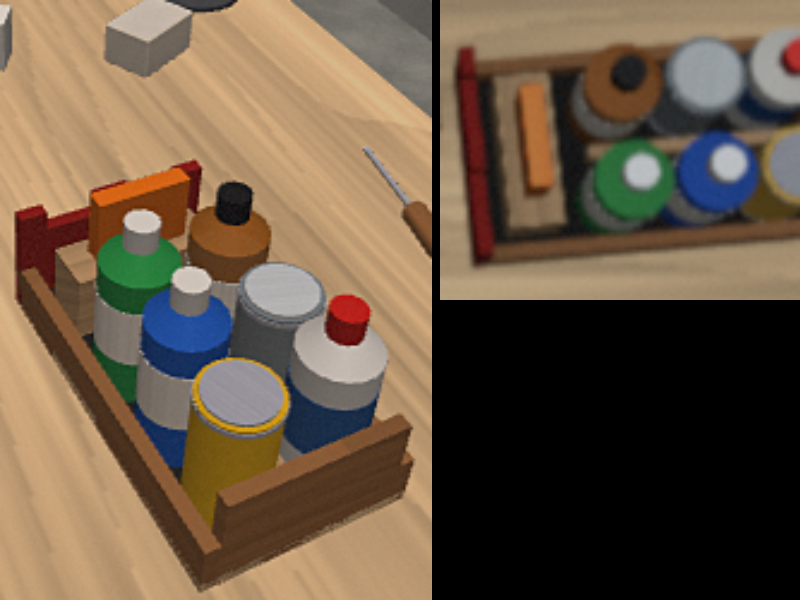

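The block stands flat in the gap, with its rib at top-crop (535,137). Both bottles and all four bystanders are upright, and the arm is clear, so I hand in.

```bash
python3 -m jog '{"dp":[[0,0,0],[0,0,0],[0,0,0]],"delta_rot":[[0,0,0],[0,0,0],[0,0,0]],"gripper":[-0.32,-0.32,-0.32]}' >/dev/null; python3 -c "
from rig import robot
print(robot.hand_in())"
```

```text
the job is handed in; nothing more can be done
None
```

I handed the job in at about 16 s; the last picture showed both bottles and the four other containers standing and the block flat in the gap, but the hand-in call gave no verdict.

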